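# Hang the module ledge on the slotted upright

### The arm

A 6-joint arm with a two-finger parallel gripper is mounted at the origin on a cart in front of the work surface, level with it; the furniture and walls round the work are solid. World frame = base frame: x ahead of the robot, y to its left, z up, the work surface at z = 0. Lengths are in m, angles in rad, forces in N, time in s.
With the tool pointing down it reaches from about 0.3 to 0.875 m from the base axis. Payload 6.4 kg.
Tool frame: the origin (TCP) lies at the very end of the fingers, on their centre line; the grasp point (between the pads) lies 19 mm behind it; z points along the fingers, y is the line along which they close (so a half turn about z gives the same grasp; the last joint's range is limited). The gripper opens to 85 mm and grips with 20 to 120 N. Pads are 22 mm wide; open, the fingers measure 114 mm over their backs; the gripper's body (76 mm by 85 mm) begins 54 mm behind the grasp point. The pads swing forward as they close: fully open they stand 13 mm farther back than shut.
Start: joints at [1.106, 0.181, 1.607, -0, 1.354, -0.206], TCP at [0.147, 0.556, 0.231] pointing down, gripper open.
Joint ranges: [-2.99, 2.99], [-0.89, 2.07], [0.3, 2.58], [-1.14, 4.28], [0, 2.63], [-3.12, 3.12]. Speed limits (rad/s): [2.57, 2.57, 3.01, 3.14, 3.14, 3.14].

### API

Orientations are given as a unit quaternion [w, x, y, z].
In Python, from bench import telemetry, camera, ctrl, spotter gives the robot as it stands.
- The arm moves only by the tool send_rows, never from a script. Its argument "series" is a list of rows, each a list of 3 entries, a list of its own where there are three numbers: the turn, a rotation vector about the world's x, y, z in degrees, then the shift along the world's x, y, z in mm, then the closure, from -1 (fully open) to 1 (shut), so that 0 is half open. In form: [[[rx, ry, rz], [dx, dy, dz], gripper], ...]. A call has 1 to 10 rows; each row is the pose to reach, as a shift and turn from the pose commanded when the call began; what a row does not reach only later rows make up. A row lasts 1/8 s, in which the tool goes at most 62.5 mm and 10.7 degrees, less where a joint would pass 70% of its speed; a pose out of reach is approached as far as the arm can. A call with a gripper value outside its range is refused whole. The fingers move at their own pace and stop on an object; the grip force is fixed at half the most. Time passes only in rows, so rows that repeat a pose let the fingers close. It gives the time, the measured TCP pose, the force, the opening and the grip force at its end, in the units of the state.
- telemetry.get_obs(): the state, without advancing time (a new reading comes with each control period).
- camera(name): name is "scene" or "top" or "wrist"; returns a dict with "pixels" (420x560x3 uint8, red, green, blue), "camera_matrix" (3x3 intrinsics, pixels), "dist_coeffs" ([k1, k2, p1, p2, k3] as OpenCV has them; the pictures are not rectified), "xyz" and "orientation" of the camera in the world. Camera axes: x right, y up, looking along -z (the intrinsics and any distortion apply to the point x, -y, -z); pixel columns grow to the right and rows downward; lengths in m; the calibration is good to about 2 mm. A picture is of the moment at which its call begins. There is no depth.
- ctrl.hand_in(): hands the job in; it is judged then, once.
Trained networks look in the newest picture that a camera, given by its name, has taken for a name from the list of things; names that differ only in an ending like _2 or _b are one class to them, and where a whole thing is asked for, a point or a joint stands for the part that bears it (a point fixed in the world has none). Each returns a list of dicts, best first, with "conf" (0 to 1); they miss things now and then, are a little off and sometimes report something else, mostly with a low value. They report only what shows in the picture. A call takes as long as a camera call. They do not tell look-alikes from the thing itself.
- spotter.boxes_of(thing, camera): "xyz" ([x, y, z] in m, in world coordinates, good to about 4 mm: the middle of the surface that is visible of it).
- spotter.landmark_of(thing, camera): "xyz" ([x, y, z] in m, in world coordinates, good to about 4 mm: a listed point, or the origin of a listed thing).
The state is a dict: "time_s": time; "q": joint angles; "dq": joint speeds; "joint_efforts": joint torques, N m; "eef_pos": TCP position; "eef_rot": TCP orientation; "wrist_force": force on the tool from outside, world axes, zero at the start; "torque": the same for the moment, N m; "opening": opening from 0.0 (shut) to 1.0 (fully open); "grasp_force": force on a finger pad.
Only numpy, scipy, OpenCV 4.12 (cv2) and the standard library are available. Lean on these libraries where they do the work, as an engineer would, in place of code of your own. Each camera call takes 0.05 s, during which the arm holds its last target. There are 200 camera calls.

### The job

Hang the yellow ledge on the slotted upright: put both claws through the two slots, then press it down until it sits fully home on the green pin and the brass spring catch has snapped out and locked it, and let go. How high the slotted plate is clamped is not exactly known, so feel for the seat and do not force it: the pushes of ledge on upright must stay under 40 N. Leave the other things on the bench alone.

Things in the scene. Friction and masses are not known exactly. Their poses are not given: they have to be found in the camera images.
- bracket: Yellow ledge, 0.09-0.14 kg, stands on the bench. Origin under the middle of its floor; z up, back at +x, open front at -x. Floor 90x90 mm, 4 thick, with 12 mm lips. Back plate: rear face at x=+45, 80 wide, 66 high; in its middle a window 26 wide, z 4 to 54, crossed by a bar (z 38.5 to 41.5) that must pass the catch. Claws: see claws; handle: see grip.
- grip (a point): Top edge of the ledge's centre divider, its handle, black rubber over yellow (grips hard, hardly slips): pinch it from above, across y. 12 mm thick, along x from -31 to +36, rubber z 54 to 94 (this point: x=5, y=0, z=94 in the ledge's frame; same axes). Keep fingertips above z=24.
- claws (a point): On the ledge's rear face (x=45, y=0, z=50 of its frame; same axes), at the height of the claw necks' underside. Two steel claws at y=+26 and -26, each 4 mm thick: neck z 50 to 60 standing 12 mm out of the rear face, at its end a prong (6 mm in x) reaching down to z=42. Gap between rear face and prong 6 mm.
- upright: Slotted upright, fixed: dark foot 100x140x12 mm, two posts, bright slotted plate in front, 110 wide, 4 thick. Origin at bench height under the middle of the plate's front face; x points from the front face back through the plate, z up. Plate top nominally z=165. The plate is clamped by hand: plate, slots, catch and pin together sit up to 15 mm higher or lower than told, in no reading; feel for it.
- slots (a point): On the upright, middle of the plate's front face at the slots' nominal lower ends (z=100; axes as the upright). Slots at y=+26 and -26, 8 mm wide, nominal z 100 to 153. Claws go in along +x with claws 25 mm above this point: right for any plate height. Home, the necks rest on the slots' lower ends: claws at x 0 to -2 (the front droops up to 0.04 rad), y 0 (+-2), z 0 (+-15, unknown).
- catch (a joint): Brass spring nose in the plate's middle, 16 wide, nominal z 93 to 101, 5 mm proud, sloped on top, flat below. 0 = fully out; up to 0.007 m pushed in (5 to 9 N). On the way down the ledge's bar pushes it in; weight alone does not pass it, about 7 to 12 N down does. From 1.5 mm above home it springs out over the bar (0) and locks. Beyond home: rigid stop, force rises steeply.
- seat_pin (a joint): Green pin, 8 mm thick, on a tab of the plate under the ledge, 10 mm before the plate; top nominally z=53. 0 = up; grows (m) as the ledge's floor pushes it down, under 1 N. It moves with the plate, so it tells the true seat: about 0.003 when the ledge is fully home.
- module_12: Bystander, to be left alone: camera module, black frame with a grey face, 24x56x53 mm, standing. Origin under its middle.
- setting_block: Bystander, to be left alone: ground steel setting block, 25x40x18 mm. Origin under its middle.
- cup_lens: Bystander, to be left alone: small dark parts cup, 56 mm across, 27 mm high. Origin under its middle.
- driver_green: Bystander, to be left alone: screwdriver with a green handle, 152 mm long, lying. Origin under its middle.
- marker: Bystander, to be left alone: black-and-white marker pen, 138 mm long, lying. Origin under its middle.
Mind the look-alikes: they are no part of the job. Of the things that look like the bracket, the largest one is meant.

How it is judged:
By the outcome, as a careful person would: the job done as asked, in the order asked, and still so for the second after the job is handed in, with the robot touching nothing.
It also fails if it takes over 51 s, if anything falls off the work surface, if the arm or the gripper's body presses on something with over 40 N, if the wrist force passes 120 N, or if a joint passes its speed limit or range.

## Working session

There is one attempt and no reset: what is moved stays moved. The work goes in short steps, Python scripts to look and compute and a tool call to move; the robot and the scene stay as the last step left them, time stands still between calls to the robot, and variables do not carry over. Pictures are saved under pics/ and viewed, at most 10 in all, crops included, and the job is handed in when it is done.

Besides the shell and the picture viewer there is one more tool, called after "Call:" as name([rows], argument=value, ...), one row to a line, values as JSON. send_rows: Moves the arm, as the interface text tells. Its arguments: {"type":"object","properties":{"series":{"type":"array","items":{"type":"array"}}},"required":["series"]}

```bash
ls; mkdir -p pics; cat > h.py <<'E'
from bench import telemetry, camera, ctrl, spotter
import numpy as np, cv2
from scipy.spatial.transform import Rotation as R
def rot(q): return R.from_quat([q[1],q[2],q[3],q[0]])
def proj(c,P):
    Q=rot(c["orientation"]).inv().apply(np.atleast_2d(P)-np.array(c["xyz"]))*[1,-1,-1]
    return cv2.projectPoints(Q,np.zeros(3),np.zeros(3),np.array(c["camera_matrix"]),np.array(c["dist_coeffs"]))[0][:,0]
def unproj(c,uv,z):
    n=cv2.undistortPoints(np.array(uv,float).reshape(-1,1,2),np.array(c["camera_matrix"]),np.array(c["dist_coeffs"]))[:,0]
    d=rot(c["orientation"]).apply(np.c_[n[:,0],-n[:,1],-np.ones(len(n))]); o=np.array(c["xyz"])
    return o+d*((z-o[2])/d[:,2])[:,None]
E
python3 - <<'E'
from h import *
o=telemetry.get_obs(); print(o)
for n in("scene","top"):
    c=camera(n); cv2.imwrite(f"pics/{n}.png",c["pixels"][:,:,::-1]); print(n,c["xyz"],c["orientation"])
    for t in("bracket","upright","grip","claws","slots","catch","seat_pin","module_12","setting_block","cup_lens","driver_green","marker"):
        for k,f in(("L",spotter.landmark_of),("B",spotter.boxes_of)):
            if k=="B" and t not in("bracket","upright","seat_pin","catch"): continue
            try: print(t,k,[(round(d["conf"],2),np.round(d["xyz"],3).tolist(),proj(c,d["xyz"])[0].round().tolist()) for d in f(t,n)])
            except Exception as e: print(t,k,e)
E
```

```text
pics
{'time_s': 0.0, 'q': array([ 1.10571306e+00,  1.81562310e-01,  1.60798500e+00, -9.95726295e-06,
        1.35379448e+00, -2.06288328e-01]), 'dq': array([-9.39111442e-04, -1.66863878e-04,  2.22523078e-04,  1.75257201e-03,
       -2.92962979e-04, -9.36816650e-05]), 'joint_efforts': array([ 1.04730592e-03, -4.44869578e+01, -3.51340091e+01, -1.91895870e-04,
        9.20004066e-03, -1.37005432e-05]), 'eef_pos': array([0.14688305, 0.55536274, 0.23038331]), 'eef_rot': array([-2.83506737e-04,  1.29035558e-01,  9.91639582e-01, -8.27352026e-04]), 'wrist_force': array([-0.60754203, -0.24420936,  0.41806102]), 'torque': array([-0.02200546,  0.00826236, -0.02520385]), 'grasp_force': 0.0, 'opening': 1.0027852302137001}
scene [-0.1309299  -0.30675553  0.82106935] [ 0.83141637  0.37711816 -0.17636991 -0.36799778]
bracket L [(0.9, [0.417, 0.472, -0.003], [194.0, 218.0]), (0.76, [0.449, 0.027, 0.002], [339.0, 301.0]), (0.57, [0.557, 0.133, -0.001], [330.0, 252.0])]
bracket B [(0.84, [0.451, 0.018, 0.012], [343.0, 299.0]), (0.57, [0.404, 0.463, 0.018], [192.0, 216.0]), (0.56, [0.552, 0.134, 0.008],
[... 1928 characters left out ...]
(0.97, [0.561, 0.161, 0.037], [327.0, 199.0]), (0.8, [0.394, 0.452, 0.033], [192.0, 272.0])]
slots L [(0.87, [0.52, 0.31, 0.098], [257.0, 214.0])]
catch L it knows: bracket, claws, cup_lens, driver_green, grip, marker, module, setting_block, slots, upright
catch B []
seat_pin L it knows: bracket, claws, cup_lens, driver_green, grip, marker, module, setting_block, slots, upright
seat_pin B []
module_12 L [(0.55, [0.662, 0.006, -0.002], [393.0, 159.0])]
setting_block L [(0.59, [0.684, 0.109, 0.002], [349.0, 148.0])]
cup_lens L []
driver_green L [(0.86, [0.511, 0.522, -0.0], [166.0, 219.0])]
marker L [(0.79, [0.374, 0.211, -0.001], [302.0, 283.0]), (0.2, [0.519, 0.307, -0.002], [261.0, 218.0])]
```

View pics/scene.png

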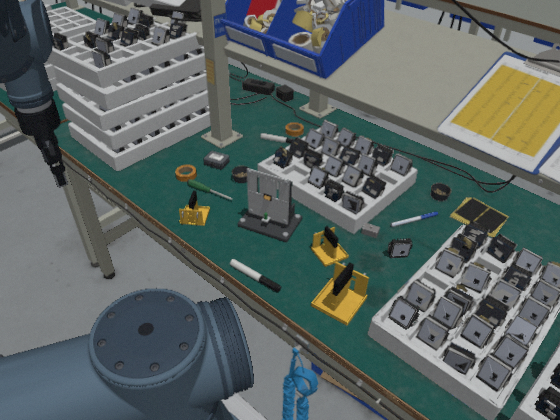

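```bash
python3 - <<'E'
import cv2
a=cv2.imread("pics/top.png"); cv2.imwrite("pics/topc.png",cv2.resize(a[150:300,150:430],(784,420),interpolation=cv2.INTER_CUBIC))
E
```

```text
(no output)
```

View pics/topc.png

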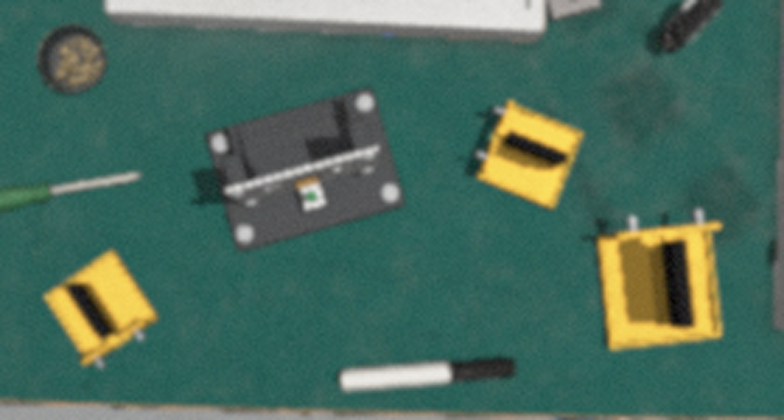

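The three look-alikes are at scene px (194,213), (329,245) and (340,295). In the top crop they are at (100,305), (530,155) and (660,285). The one at (340,295) / (660,285) is clearly the largest, and its handle top at z≈0.094 m matches the description. Its claws face +x. The upright's plate runs from (225,190) to (380,150) in the crop, with the green pin at (313,197) in front of it. I'll move above the ledge and look with the wrist camera.

Call:
send_rows([
  [[0,0,21],[305,-528,70],-0.4],
  [[0,0,21],[305,-528,70],-0.4],
  [[0,0,21],[305,-528,70],-0.4],
  [[0,0,21],[305,-528,70],-0.4],
  [[0,0,21],[305,-528,70],-0.4],
  [[0,0,21],[305,-528,70],-0.4],
  [[0,0,21],[305,-528,70],-0.4],
  [[0,0,21],[305,-528,70],-0.4],
  [[0,0,21],[305,-528,70],-0.4],
  [[0,0,21],[305,-528,70],-0.4],
])

```text
time_s: 2.75
eef_pos: [0.453, 0.0257, 0.3019]
eef_rot: [0.001, -0.053, 0.999, -0.0]
wrist_force: [-0.0, 0.7, 0.8]
opening: 0.698
grasp_force: 0.0
```

```bash
python3 - <<'E'
from h import *
o=telemetry.get_obs(); print(o["time_s"],o["eef_pos"],o["eef_rot"],o["opening"])
c=camera("wrist"); im=c["pixels"]; cv2.imwrite("pics/w1.png",im[:,:,::-1]); print(c["xyz"],c["orientation"])
for t in("bracket","grip","claws"): print(t,[(round(d["conf"],2),np.round(d["xyz"],4).tolist()) for d in spotter.landmark_of(t,"wrist")])
E
```

```text
2.75 [0.45296478 0.02572133 0.30191882] [ 6.16148468e-04 -5.34549096e-02  9.98570072e-01 -7.01561300e-05] 0.6976356425268748
[0.38799485 0.01865716 0.4440972 ] [ 0.66275037 -0.08883182 -0.098548    0.73699332]
bracket [(0.75, [0.5547, 0.1287, 0.0021]), (0.71, [0.4197, 0.4726, -0.0037]), (0.65, [0.4501, 0.028, 0.0018])]
grip [(0.88, [0.551, 0.1372, 0.07]), (0.76, [0.455, 0.0262, 0.0904]), (0.2, [0.6583, 0.0049, 0.0018])]
claws [(0.92, [0.5632, 0.1634, 0.0359]), (0.73, [0.4952, 0.0348, 0.0503])]
```

View pics/w1.png

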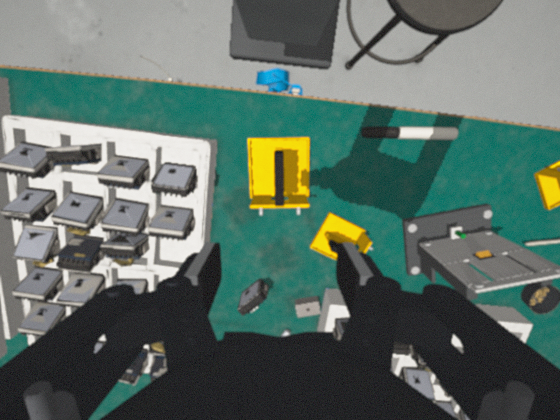

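The wrist picture shows the ledge at (280,175) with its claws at (262–298,211). The upright is at (480,240), with its pin near (457,232). Next I'll fit the ledge's pose from the yellow silhouette.

```bash
python3 - <<'E'
from h import *
from scipy.optimize import minimize
def hull(c,T,b):
    P=np.array([[x,y,z] for x in b[0] for y in b[1] for z in b[2]])/1000.
    x,y,a=T; Rm=R.from_euler('z',a,degrees=True)
    return cv2.convexHull((proj(c,Rm.apply(P)+[x,y,0])).astype(np.float32))
Y=[((-45,45),(-45,45),(0,4)),((41,45),(-40,40),(0,66)),((-45,45),(-45,-43),(0,12)),((-45,45),(43,45),(0,12))]
K=((-31,36),(-6,6),(54,94))
S=4
def ren(c,T,sh,off,ks):
    m=np.zeros(sh,np.uint8)
    for b in Y: cv2.fillConvexPoly(m,np.round((hull(c,T,b)-off+.5)*S*16-8).astype(int),255,shift=4)
    k=np.zeros(sh,np.uint8); cv2.fillConvexPoly(k,np.round((hull(c,T,K)-off+.5)*S*16-8).astype(int),255,shift=4)
    m[k>0]=0
    return cv2.GaussianBlur(m/255.,(0,0),4)
for n in("wrist","top"):
    c=camera(n); im=c["pixels"]; p=proj(c,[.45,.027,.03])[0].astype(int); off=p-55
    cr=im[off[1]:off[1]+110,off[0]:off[0]+110]
    cr=cv2.resize(cr,None,fx=S,fy=S,interpolation=cv2.INTER_LINEAR)
    hsv=cv2.cvtColor(cr,cv2.COLOR_RGB2HSV); ym=cv2.inRange(hsv,(17,120,40),(33,255,255))
    nl,lab,st,ce=cv2.connectedComponentsWithStats(ym)
    hull0=cv2.convexHull(np.argwhere(lab==(1+np.argmax(st[1:,4])))[:,::-1].astype(np.int32).copy())
    reg=np.zeros(ym.shape,np.uint8); cv2.fillConvexPoly(reg,hull0,1); ym=ym*reg
    t=cv2.GaussianBlur(ym/255.,(0,0),4)
    f=lambda v:((ren(c,(.45+v[0]/1000,.027+v[1]/1000,v[2]),t.shape,off,0)-t)**2).sum()
    r=min((minimize(f,[0,0,a],method="Nelder-Mead",options=dict(initial_simplex=[[0,0,a],[4,0,a],[0,4,a],[0,0,a+4]])) for a in(2,8)),key=lambda r:r.fun)
    print(n,r.x,r.fun,(ym>0).sum())
    if n=="wrist":
        v=r.x; o=cr.copy(); e=ren(c,(.45+v[0]/1000,.027+v[1]/1000,v[2]),t.shape,off,0); o[np.abs(e-.5)<.15]=(255,0,255); cv2.imwrite("pics/fit.png",o[:,:,::-1])
E
```

```text
wrist [-0.93331288 -1.36403518  6.85966513] 1507.9783120001453 62771
top [-1.42673823 -2.71761248  7.15412857] 2387.9816612220416 21177
```

View pics/fit.png

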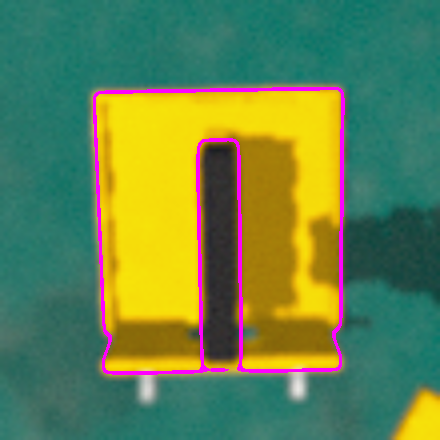

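The fit overlay lies on the ledge's outline, giving its pose as (0.449, 0.0255) with yaw 7.0°. Now I'll grasp it.

Call:
send_rows([
  [[0,0,1],[-9,-1,-60],-0.4],
  [[0,0,1],[-9,-1,-120],-0.4],
  [[0,0,1],[-9,-1,-180],-0.4],
  [[0,0,1],[-9,-1,-220],-0.4],
  [[0,0,1],[-9,-1,-237],-0.4],
  [[0,0,1],[-9,-1,-237],-0.4],
  [[0,0,1],[-9,-1,-237],1],
  [[0,0,1],[-9,-1,-237],1],
  [[0,0,1],[-9,-1,-237],1],
  [[0,0,1],[-9,-1,-237],1],
])

```text
time_s: 4.3
eef_pos: [0.4442, 0.0267, 0.0655]
eef_rot: [0.001, -0.062, 0.998, -0.0]
wrist_force: [-0.3, 0.5, 7.2]
opening: 0.129
grasp_force: 59.6
```

Call:
send_rows([
  [[0,0,0],[0,0,0],1],
  [[0,0,0],[0,0,0],1],
  [[0,0,0],[0,0,20],1],
  [[0,0,0],[0,0,60],1],
  [[0,0,0],[0,0,105],1],
  [[0,0,0],[0,0,105],1],
  [[0,0,0],[0,0,105],1],
])

```text
time_s: 5.18
eef_pos: [0.4426, 0.0269, 0.1687]
eef_rot: [-0.0, -0.062, 0.998, 0.0]
wrist_force: [-0.9, 0.5, -1.2]
opening: 0.125
grasp_force: 58.6
```

```bash
python3 - <<'E'
from h import *
o=telemetry.get_obs(); print(o["time_s"],o["eef_pos"],o["eef_rot"],o["opening"],o["wrist_force"])
c=camera("wrist"); im=c["pixels"]; cv2.imwrite("pics/w2.png",cv2.resize(im[:,:,::-1],(800,600))); 
for t in("upright","slots","grip","claws"): print(t,[(round(d["conf"],2),np.round(d["xyz"],4).tolist()) for d in spotter.landmark_of(t,"wrist")])
E
```

```text
5.175 [0.44259994 0.02694423 0.16871322] [-3.07977609e-04 -6.24638366e-02  9.98047176e-01  9.49961760e-05] 0.12468957776773243 [-0.94368684  0.54470892 -1.15012524]
upright [(0.87, [0.5253, 0.3081, -0.0026])]
slots []
grip [(0.74, [0.4496, 0.0261, 0.1979]), (0.63, [0.5505, 0.136, 0.0698])]
claws [(0.86, [0.4915, 0.0348, 0.1525])]
```

View pics/w2.png

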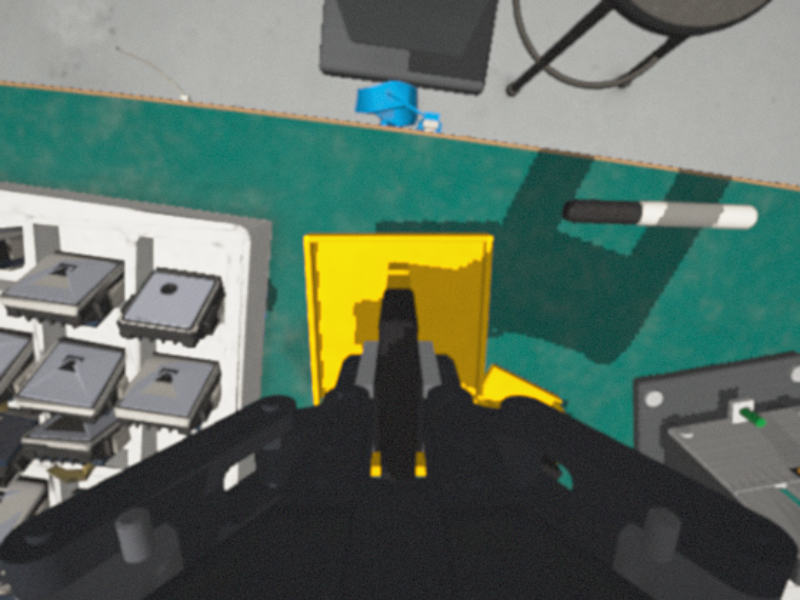

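The ledge is held, with the handle centred between the pads at (398,350) and the grip force at 59 N. Now I'll move closer to the upright for one good look.

Call:
send_rows([
  [[0,0,0],[17,40,60],1],
  [[0,0,4],[17,80,120],1],
  [[0,0,7.5],[17,113,131],1],
  [[0,0,7.5],[17,113,131],1],
  [[0,0,7.5],[17,113,131],1],
  [[0,0,7.5],[17,113,131],1],
])

```text
time_s: 6.18
eef_pos: [0.4595, 0.1389, 0.2986]
eef_rot: [-0.002, -0.127, 0.992, -0.0]
wrist_force: [-0.7, -0.2, -1.4]
opening: 0.127
grasp_force: 59.1
```

```bash
python3 - <<'E'
from h import *
import pickle
o=telemetry.get_obs(); print(o["time_s"],o["eef_pos"],o["eef_rot"])
C={n:camera(n) for n in("wrist","top","scene")}; pickle.dump(C,open("c3.pkl","wb"))
tiles=[]
for n,s in(("wrist",(400,300)),("top",(400,300)),("scene",(400,300))):
    c=C[n]; p=proj(c,[.52,.31,.12])[0]; print(n,p, c["camera_matrix"][0][0])
    x=int(np.clip(p[0]-65,0,430)); y=int(np.clip(p[1]-49,0,322)); print((x,y))
    tiles.append(cv2.resize(c["pixels"][y:y+98,x:x+130,::-1],(780,588),interpolation=cv2.INTER_CUBIC)); cv2.imwrite(f"pics/u_{n}.png",tiles[-1])
    for t in("upright","slots"): print(t,[(round(d["conf"],2),np.round(d["xyz"],4).tolist()) for d in spotter.landmark_of(t,n)])
E
```

```text
6.175 [0.4594517  0.13889204 0.29856473] [-1.57179662e-03 -1.26901261e-01  9.91914108e-01 -3.33638020e-05]
wrist [401.27484855 268.18719189] 290.4246014426166
(336, 219)
upright [(0.96, [0.5205, 0.3095, -0.0014])]
slots [(0.93, [0.5231, 0.3046, 0.1011])]
top [257.05141964 213.64449603] 498.1422993512499
(192, 164)
upright [(0.73, [0.5219, 0.3069, -0.0011])]
slots [(0.57, [0.521, 0.3078, 0.0996])]
scene [265.97842804 188.6905578 ] 475.2205340553877
(200, 139)
upright [(0.94, [0.5242, 0.3079, 0.0008]), (0.25, [0.6642, 0.0063, -0.0003])]
slots [(0.94, [0.5208, 0.3107, 0.0969])]
```

View pics/u_wrist.png

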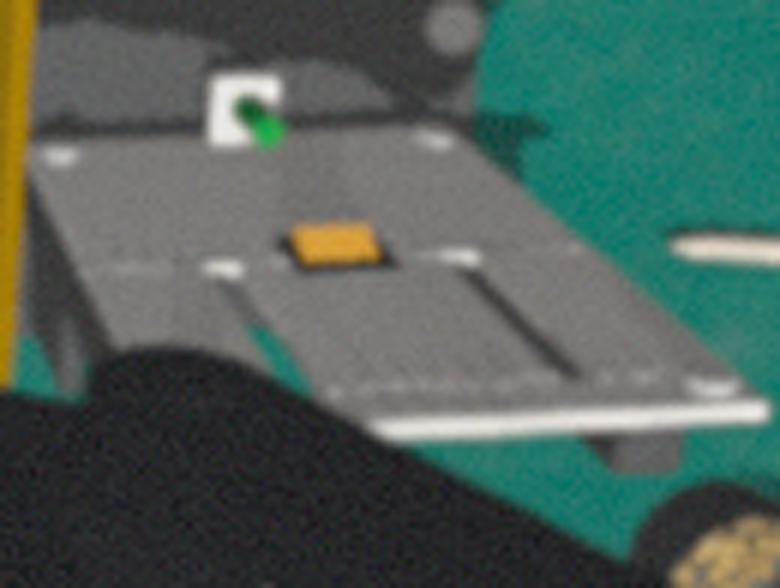

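View pics/u_top.png

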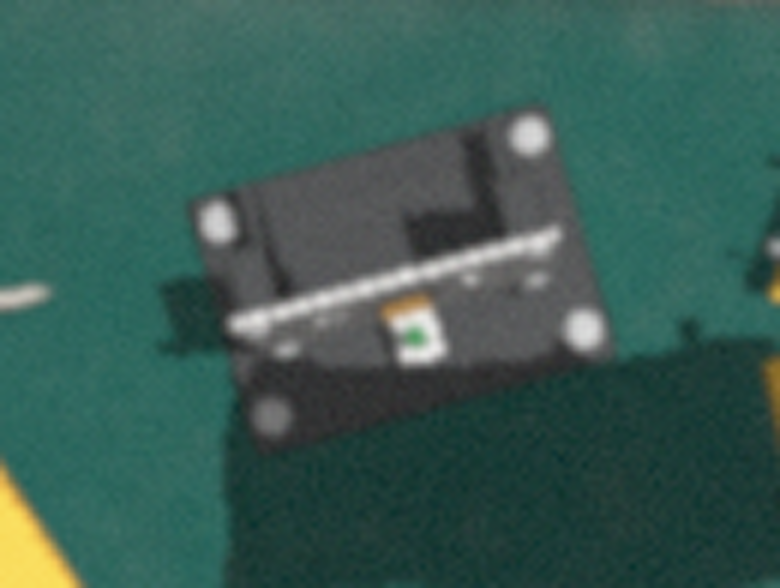

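View pics/u_scene.png

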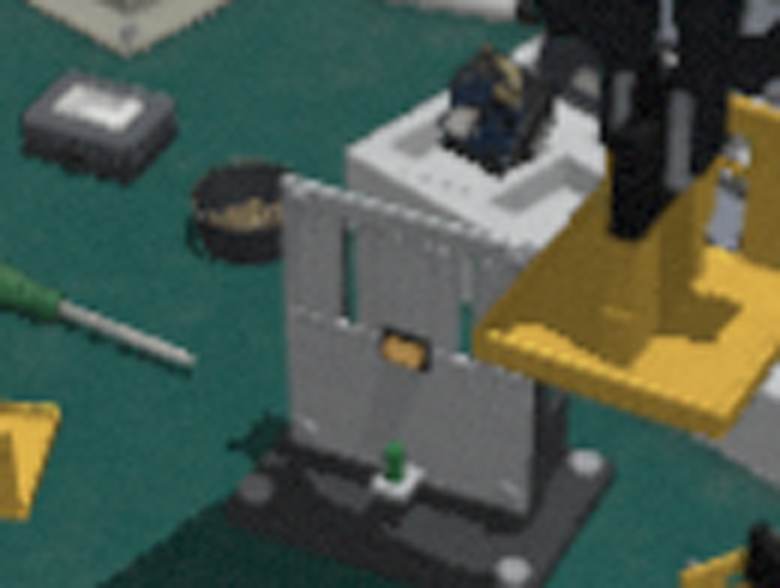

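The crops show the plate's top strip, which in the wrist crop ends at (765,400) and in the top crop runs (232,333) to (563,240). Lower slot ends are at (222,262) and (458,251) in the wrist crop and (347,322) and (463,358) in the scene crop. The green pin top is at (270,128), (413,338) and (394,445) in the wrist, top and scene crops. I'll fit the upright's pose and plate height to these points.

```bash
python3 - <<'E'
from h import *
import pickle
from scipy.optimize import least_squares
C=pickle.load(open("c3.pkl","rb"))
off=dict(wrist=(336,219),top=(192,164),scene=(200,139))
D=[("wrist",(765,400),(0,55,165)),("wrist",(222,262),(0,-26,100)),("wrist",(458,251),(0,26,100)),("wrist",(270,128),(-10,0,53)),
("top",(232,333),(0,55,165)),("top",(563,240),(0,-55,165)),("top",(413,338),(-10,0,53)),
("scene",(283,180),(0,55,165)),("scene",(347,322),(0,26,100)),("scene",(463,358),(0,-26,100)),("scene",(394,445),(-10,0,53))]
def f(v,cams=off):
    r=[]
    for n,p,P in D:
        if n not in cams: continue
        W=R.from_euler('z',v[2],degrees=True).apply(np.array(P)/1000.+[0,0,v[3]/1000])+[v[0]/1000,v[1]/1000,0]
        r.append(proj(C[n],W)[0]-(np.array(off[n])+(np.array(p)+.5)/6-.5))
    return np.array(r).ravel()
for cams in(off,("wrist",),("top",),("scene",),("wrist","top")):
    s=least_squares(f,[520,309,14.5,0],args=(cams,),loss="soft_l1"); print(cams if cams is not off else "all",s.x.round(2)); print(f(s.x,cams).reshape(-1,2).round(1).tolist())
E
```

```text
all [521.68 307.26  16.88  -1.54]
[[1.2, 0.0], [-0.4, -0.3], [0.1, -0.2], [-0.2, 0.4], [-0.1, -0.3], [-0.4, 0.0], [0.5, -0.3], [-0.3, -0.5], [0.3, 0.7], [0.3, 0.6], [0.3, 0.2]]
('wrist',) [523.29 309.72  16.58  -5.91]
[[0.2, -0.1], [-0.1, -0.4], [-0.1, -0.0], [-0.0, 0.7]]
('top',) [520.88 306.88  17.06   4.74]
[[-0.2, -0.0], [-0.2, 0.1], [0.6, -0.1]]
('scene',) [534.19 319.88  17.23 -14.81]
[[-0.3, -0.2], [0.2, 0.4], [-0.1, 0.2], [0.2, -0.4]]
('wrist', 'top') [521.82 307.37  16.77  -2.17]
[[0.9, -0.1], [-0.5, -0.4], [-0.1, -0.2], [-0.3, 0.3], [-0.2, -0.4], [-0.5, 0.1], [0.4, -0.3]]
```

```bash
python3 - <<'E'
from h import *
import pickle
from scipy.optimize import minimize
C=pickle.load(open("c3.pkl","rb"))
tcp=np.array([.45945,.13889,.29856]); q=[-.00157,-.1269,.99191,0]
xa=-rot(q).apply([1,0,0]); yaw0=np.degrees(np.arctan2(xa[1],xa[0])); print("yaw0",yaw0, "z tool",rot(q).apply([0,0,1]))
B=[((-45,45),(-45,45),(0,4)),((41,45),(-40,40),(0,66)),((-45,45),(-45,-43),(0,12)),((-45,45),(43,45),(0,12))]
S=4
exp=tcp+5e-3*xa; exp[2]=tcp[2]-.0655
for n in("wrist","top"):
    c=C[n]; p=proj(c,exp+[0,0,.02])[0].astype(int); h=75; off=np.maximum(p-h,0)
    cr=cv2.resize(c["pixels"][off[1]:off[1]+2*h,off[0]:off[0]+2*h],None,fx=S,fy=S,interpolation=cv2.INTER_LINEAR)
    hsv=cv2.cvtColor(cr,cv2.COLOR_RGB2HSV); ym=cv2.inRange(hsv,(17,120,40),(33,255,255))
    nl,lab,st,ce=cv2.connectedComponentsWithStats(ym); ym=((lab==1+np.argmax(st[1:,4]))*255).astype(np.uint8)
    green=cv2.inRange(hsv,(65,60,20),(95,255,255))
    W=cv2.erode(((ym>0)|(green>0)).astype(np.uint8),np.ones((5,5)))  # trust only yellow/green areas
    W=cv2.dilate(W,np.ones((9,9)))
    dark=cv2.dilate((hsv[:,:,1]<90).astype(np.uint8),np.ones((13,13))); W[dark>0]=0
    t=cv2.GaussianBlur(ym/255.,(0,0),3)
    def ren(v):
        m=np.zeros(t.shape,np.uint8); Rm=R.from_euler('z',yaw0+v[2],degrees=True)
        for b in B:
            P=np.array([[x,y,z] for x in b[0] for y in b[1] for z in b[2]])/1000.
            P=Rm.apply(P+[v[0]/1000,v[1]/1000,0])+exp
            cv2.fillConvexPoly(m,np.round((cv2.convexHull(proj(c,P).astype(np.float32))-off+.5)*S*16-8).astype(int),255,shift=4)
        return cv2.GaussianBlur(m/255.,(0,0),3)
    f=lambda v:(W*(ren(v)-t)**2).sum()
    r=minimize(f,[0,0,0],method="Nelder-Mead",options=dict(initial_simplex=[[-2,-2,-2],[4,0,0],[0,4,0],[0,0,3]]))
    print(n,"offset in ledge axes x,y mm, yaw",r.x.round(2),r.fun,(ym>0).sum())
    o=cr.copy(); e=ren(r.x); o[np.abs(e-.5)<.15]=(255,0,255); o[W==0]//=2; cv2.imwrite(f"pics/g_{n}.png",o[:,:,::-1])
a=cv2.imread("pics/g_wrist.png");b=cv2.imread("pics/g_top.png")
cv2.imwrite("pics/g.png",np.hstack([cv2.resize(a,(400,400)),cv2.resize(b,(400,400))]))
E
```

```text
yaw0 14.581099063695786 z tool [-3.11462380e-03 -3.98469378e-04 -9.99995070e-01]
wrist offset in ledge axes x,y mm, yaw [-0.27 -0.23  0.02] 1.1533198289614575 173405
top offset in ledge axes x,y mm, yaw [ 34.54   9.45 -23.87] 366.89350231858026 14015
```

View pics/g.png

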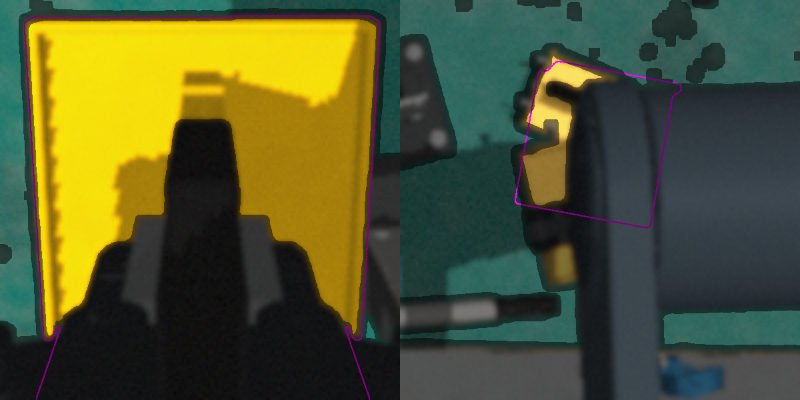

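The wrist fit puts the held ledge within 0.3 mm of where the gripper says it is, so I trust that camera. The top panel of that picture is hidden by the arm and I'm ignoring it. Upright estimate: (0.522, 0.3084), yaw 16.8°. Next I'll move to the pre-insertion pose, with the rear face 35 mm short of the plate.

Call:
send_rows([
  [[0,0,1],[-19,50,0],1],
  [[0,0,2.2],[-19,105,0],1],
  [[0,0,2.2],[-19,145,0],1],
  [[0,0,2.2],[-19,145,-50],1],
  [[0,0,2.2],[-19,145,-100],1],
  [[0,0,2.2],[-19,145,-145],1],
  [[0,0,2.2],[-19,145,-158],1],
  [[0,0,2.2],[-19,145,-158],1],
  [[0,0,2.2],[-19,145,-158],1],
  [[0,0,2.2],[-19,145,-158],1],
])

```text
time_s: 7.88
eef_pos: [0.4425, 0.2853, 0.1443]
eef_rot: [0.002, -0.147, 0.989, 0.0]
wrist_force: [-0.6, -0.6, -1.0]
opening: 0.129
grasp_force: 59.3
```

```bash
python3 - <<'E'
from h import *
o=telemetry.get_obs(); p=o["eef_pos"]; xa=-rot(o["eef_rot"]).apply([1,0,0]); yaw=np.degrees(np.arctan2(xa[1],xa[0]))
print(o["time_s"],p,yaw,xa,o["wrist_force"])
U=np.array([.522,.3084]); a=np.radians(16.8); d=p[:2]-U; print("in upright: x,y",d@[np.cos(a),np.sin(a)],d@[-np.sin(a),np.cos(a)])
for n in("wrist","scene"):
    camera(n)
    for t in("slots","claws","upright"): print(n,t,[(round(d["conf"],2),np.round(d["xyz"],4).tolist()) for d in spotter.landmark_of(t,n)])
E
```

```text
7.875 [0.44245165 0.28531901 0.14425464] 16.86912721454526 [0.95696415 0.29018479 0.00352153] [-0.62006497 -0.61566292 -0.96179252]
in upright: x,y -0.08282432571804721 0.0008961189294388499
wrist slots []
wrist claws [(0.88, [0.5623, 0.1648, 0.0342]), (0.85, [0.3946, 0.4541, 0.0374]), (0.6, [0.4917, 0.3036, 0.1285])]
wrist upright []
scene slots [(0.76, [0.521, 0.3101, 0.0975])]
scene claws [(0.75, [0.3892, 0.4577, 0.0384]), (0.72, [0.4888, 0.2988, 0.1251]), (0.65, [0.5631, 0.1645, 0.0407])]
scene upright [(0.92, [0.5266, 0.3048, 0.0026])]
```

Call:
send_rows([
  [[0,0,0],[10,3,0],1],
  [[0,0,0],[20,6,0],1],
  [[0,0,0],[22,6.6,0],1],
  [[0,0,0],[24,7.2,0],1],
  [[0,0,0],[25,7.6,0],1],
  [[0,0,0],[25,7.6,0],1],
])

```text
time_s: 9.02
eef_pos: [0.466, 0.2925, 0.1423]
eef_rot: [-0.0, -0.147, 0.989, -0.0]
wrist_force: [1.0, -1.0, -1.5]
opening: 0.13
grasp_force: 59.4
```

Call:
send_rows([
  [[0,0,0],[2,0.6,0],1],
  [[0,0,0],[4,1.2,0],1],
  [[0,0,0],[4,1.2,0],1],
])

```text
time_s: 9.4
eef_pos: [0.4703, 0.2937, 0.1423]
eef_rot: [0.0, -0.147, 0.989, -0.0]
wrist_force: [0.2, -0.2, -1.1]
opening: 0.133
grasp_force: 59.4
```

Call:
send_rows([
  [[0,0,0],[1.5,0.5,0],1],
  [[0,0,0],[2.5,0.8,0],1],
  [[0,0,0],[2.5,0.8,0],1],
])

```text
time_s: 9.78
eef_pos: [0.4727, 0.2945, 0.1423]
eef_rot: [0.0, -0.147, 0.989, -0.0]
wrist_force: [-0.2, -0.1, -0.3]
opening: 0.127
grasp_force: 59.4
```

Call:
send_rows([
  [[0,0,0],[1,0.3,0],1],
  [[0,0,0],[1,0.3,0],1],
  [[0,0,0],[1,0.3,0],1],
])

```text
time_s: 10.15
eef_pos: [0.4736, 0.2947, 0.1423]
eef_rot: [-0.0, -0.147, 0.989, -0.0]
wrist_force: [-0.1, 0.0, -0.8]
opening: 0.128
grasp_force: 59.4
```

Call:
send_rows([
  [[0,0,0],[1,0.3,0],1],
  [[0,0,0],[1,0.3,0],1],
  [[0,0,0],[1,0.3,0],1],
])

```text
time_s: 10.52
eef_pos: [0.4742, 0.295, 0.1421]
eef_rot: [-0.001, -0.147, 0.989, -0.0]
wrist_force: [-3.4, -1.1, -0.9]
opening: 0.126
grasp_force: 59.5
```

Contact came at 3.4 N with the rear face against the plate, so the claws are through the slots. I'll back off 1 mm and descend carefully.

Call:
send_rows([
  [[0,0,0],[-1,-0.3,0],1],
  [[0,0,0],[-1,-0.3,-2],1],
  [[0,0,0],[-1,-0.3,-4],1],
  [[0,0,0],[-1,-0.3,-6],1],
  [[0,0,0],[-1,-0.3,-8],1],
  [[0,0,0],[-1,-0.3,-8],1],
])

```text
time_s: 11.28
eef_pos: [0.4735, 0.2947, 0.134]
eef_rot: [-0.0, -0.147, 0.989, -0.0]
wrist_force: [0.1, -0.8, -1.0]
opening: 0.128
grasp_force: 59.4
```

Call:
send_rows([
  [[0,0,0],[0,0,-2],1],
  [[0,0,0],[0,0,-4],1],
  [[0,0,0],[0,0,-4],1],
])

```text
time_s: 11.65
eef_pos: [0.4735, 0.2947, 0.13]
eef_rot: [-0.0, -0.147, 0.989, -0.0]
wrist_force: [-0.4, -0.2, -0.4]
opening: 0.129
grasp_force: 59.4
```

Call:
send_rows([
  [[0,0,0],[0,0,-1.5],1],
  [[0,0,0],[0,0,-3],1],
  [[0,0,0],[0,0,-3],1],
])

```text
time_s: 12.02
eef_pos: [0.4735, 0.2947, 0.1271]
eef_rot: [-0.0, -0.147, 0.989, -0.0]
wrist_force: [0.5, -0.3, -1.3]
opening: 0.129
grasp_force: 59.4
```

Call:
send_rows([
  [[0,0,0],[0,0,-1],1],
  [[0,0,0],[0,0,-2],1],
  [[0,0,0],[0,0,-2],1],
])

```text
time_s: 12.4
eef_pos: [0.4733, 0.2947, 0.1252]
eef_rot: [-0.0, -0.147, 0.989, -0.0]
wrist_force: [-2.7, 0.4, 0.4]
opening: 0.132
grasp_force: 59.7
```

Call:
send_rows([
  [[0,0,0],[0,0,-1],1],
  [[0,0,0],[0,0,-2],1],
  [[0,0,0],[0,0,-2],1],
])

```text
time_s: 12.78
eef_pos: [0.473, 0.2947, 0.1234]
eef_rot: [-0.001, -0.147, 0.989, -0.0]
wrist_force: [-5.9, -2.1, 5.3]
opening: 0.128
grasp_force: 60.2
```

Call:
send_rows([
  [[0,0,0],[0,0,-1],1],
  [[0,0,0],[0,0,-2],1],
  [[0,0,0],[0,0,-2],1],
])

```text
time_s: 13.15
eef_pos: [0.4728, 0.2946, 0.1214]
eef_rot: [-0.001, -0.147, 0.989, -0.0]
wrist_force: [-6.6, -2.5, 5.2]
opening: 0.127
grasp_force: 60.3
```

Call:
send_rows([
  [[0,0,0],[0,0,-1],1],
  [[0,0,0],[0,0,-2],1],
  [[0,0,0],[0,0,-2],1],
])

```text
time_s: 13.52
eef_pos: [0.4725, 0.2945, 0.1188]
eef_rot: [-0.001, -0.147, 0.989, -0.0]
wrist_force: [-4.9, -1.7, 0.9]
opening: 0.129
grasp_force: 59.6
```

Call:
send_rows([
  [[0,0,0],[0,0,-1],1],
  [[0,0,0],[0,0,-2],1],
  [[0,0,0],[0,0,-2],1],
])

```text
time_s: 13.9
eef_pos: [0.4726, 0.2945, 0.1165]
eef_rot: [-0.001, -0.147, 0.989, -0.0]
wrist_force: [-5.9, -1.3, -2.0]
opening: 0.126
grasp_force: 59.4
```

Call:
send_rows([
  [[0,0,0],[0,0,-1],1],
  [[0,0,0],[0,0,-2],1],
  [[0,0,0],[0,0,-2],1],
])

```text
time_s: 14.28
eef_pos: [0.4742, 0.2949, 0.1155]
eef_rot: [0.001, -0.147, 0.989, 0.0]
wrist_force: [-0.4, -0.3, -1.3]
opening: 0.13
grasp_force: 59.4
```

The sideways force has vanished, so the catch has snapped out. Now I'll feel for the hard seat.

Call:
send_rows([
  [[0,0,0],[0,0,-1],1],
  [[0,0,0],[0,0,-1],1],
  [[0,0,0],[0,0,-1],1],
])

```text
time_s: 14.65
eef_pos: [0.4741, 0.2949, 0.1146]
eef_rot: [0.001, -0.147, 0.989, 0.0]
wrist_force: [0.4, 0.0, -1.6]
opening: 0.128
grasp_force: 59.5
```

Call:
send_rows([
  [[0,0,0],[0,0,-0.5],1],
  [[0,0,0],[0,0,-0.5],1],
  [[0,0,0],[0,0,-0.5],1],
])

```text
time_s: 15.02
eef_pos: [0.4738, 0.2948, 0.1139]
eef_rot: [0.0, -0.147, 0.989, 0.0]
wrist_force: [-0.1, -0.4, -0.7]
opening: 0.127
grasp_force: 59.5
```

Call:
send_rows([
  [[0,0,0],[0,0,-0.5],1],
  [[0,0,0],[0,0,-0.5],1],
  [[0,0,0],[0,0,-0.5],1],
])

```text
time_s: 15.4
eef_pos: [0.4739, 0.2949, 0.1137]
eef_rot: [0.0, -0.147, 0.989, 0.0]
wrist_force: [-0.7, -0.4, 3.5]
opening: 0.129
grasp_force: 60.0
```

Call:
send_rows([
  [[0,0,0],[0,0,-0.5],1],
  [[0,0,0],[0,0,-0.5],1],
  [[0,0,0],[0,0,-0.5],1],
])

```text
time_s: 15.78
eef_pos: [0.4739, 0.2949, 0.1136]
eef_rot: [0.0, -0.147, 0.989, 0.0]
wrist_force: [-3.0, -2.3, 7.1]
opening: 0.128
grasp_force: 60.8
```

Call:
send_rows([
  [[0,0,0],[0,0,-0.6],1],
  [[0,0,0],[0,0,-0.6],1],
  [[0,0,0],[0,0,-0.6],1],
])

```text
time_s: 16.15
eef_pos: [0.4739, 0.2948, 0.1134]
eef_rot: [0.0, -0.147, 0.989, -0.0]
wrist_force: [-4.3, -2.0, 11.4]
opening: 0.13
grasp_force: 61.3
```

Call:
send_rows([
  [[0,0,0],[0,0,1.2],1],
  [[0,0,0],[0,0,1.2],1],
  [[0,0,0],[0,0,1.2],-0.4],
  [[0,0,0],[0,0,1.2],-0.4],
  [[0,0,0],[0,0,1.2],-0.4],
  [[0,0,0],[0,0,1.2],-0.4],
])

```text
time_s: 16.9
eef_pos: [0.4735, 0.2947, 0.1132]
eef_rot: [-0.0, -0.147, 0.989, -0.0]
wrist_force: [0.9, -0.4, 0.4]
opening: 0.696
grasp_force: 0.0
```

Call:
send_rows([
  [[0,0,0],[0,0,15],-0.4],
  [[0,0,0],[0,0,50],-0.4],
  [[0,0,0],[0,0,100],-0.4],
  [[0,0,0],[0,0,150],-0.4],
  [[0,0,0],[-50,-40,150],-0.4],
  [[0,0,0],[-100,-80,150],-0.4],
  [[0,0,0],[-100,-120,150],-0.4],
  [[0,0,0],[-100,-120,150],-0.4],
  [[0,0,0],[-100,-120,150],-0.4],
])

```text
time_s: 18.02
eef_pos: [0.3742, 0.175, 0.2644]
eef_rot: [0.001, -0.146, 0.989, 0.0]
wrist_force: [0.5, 0.4, 0.6]
opening: 0.706
grasp_force: 0.0
```

```bash
python3 - <<'E'
from h import *
o=telemetry.get_obs(); print(o["time_s"],o["wrist_force"])
T=[]
for n in("wrist","top","scene"):
    c=camera(n); p=proj(c,[.50,.30,.1])[0]; print(n,p)
    x=int(np.clip(p[0]-65,0,430)); y=int(np.clip(p[1]-65,0,290))
    T.append(cv2.resize(c["pixels"][y:y+130,x:x+130,::-1],(266,266) if n!="scene" else (532,532),interpolation=cv2.INTER_CUBIC))
    print([(round(d["conf"],2),np.round(d["xyz"],4).tolist()) for d in spotter.landmark_of("claws",n)])
cv2.imwrite("pics/end.png",np.hstack([np.vstack(T[:2]),T[2]]))
E
```

```text
18.025 [0.46143584 0.4407542  0.56697622]
wrist [346.46670596 313.50822793]
[(0.93, [0.3928, 0.4549, 0.0363]), (0.82, [0.563, 0.1614, 0.0356]), (0.69, [0.519, 0.3117, 0.0972])]
top [262.0466183  224.16111321]
[(0.94, [0.5185, 0.3073, 0.0963]), (0.93, [0.5653, 0.1655, 0.0376]), (0.74, [0.3946, 0.4534, 0.0378])]
scene [263.33013362 200.8491352 ]
[(0.83, [0.5649, 0.1606, 0.0383]), (0.68, [0.5202, 0.3066, 0.0988]), (0.63, [0.4789, 0.2996, 0.0434])]
```

View pics/end.png

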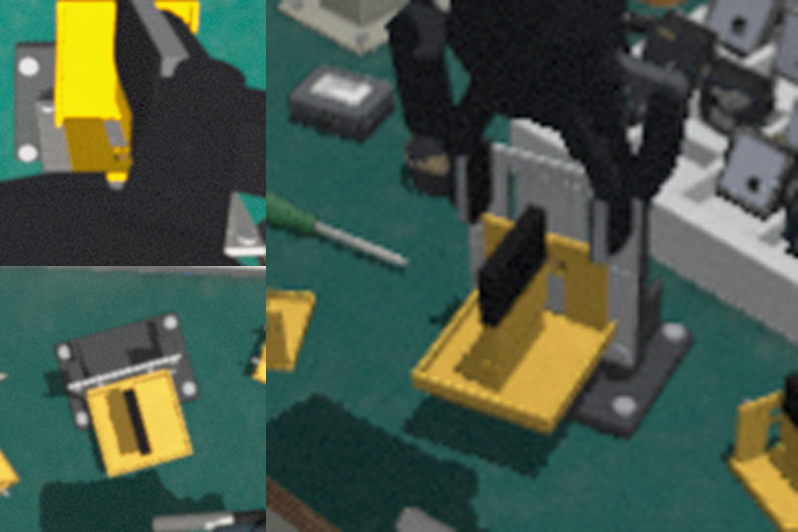

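The picture shows the ledge hanging level on the plate, around (515,330), with the gripper clear of it. The claws read z≈0.097 m, which matches the felt seat at 0.098 m.

```bash
python3 -c "
from bench import ctrl
print(ctrl.hand_in())"
```

```text
the job is handed in; nothing more can be done
None
```

The yellow ledge hangs on the upright with both claws through the slots, pressed to a firm stop at about 11 N; the side force dropping away says the catch snapped out, the arm let go and moved clear, and I handed the job in at about 18 s.

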